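# Tip the sanding block out of its nest

## Task

The brown cork sanding block sits flush in one of two identical wooden tip-up nests, with no room for fingers round it. Press down on the block's end next to the low, orange-marked end wall so that it tips up in the nest, then take it by the raised end and lay it flat on the middle of the plywood board, without dropping it. Leave the grey sharpening stone in the other nest alone.

Things in the scene. Friction and masses are not known exactly. Their poses are not given: they have to be found in the camera images.
- sanding_block: brown cork block, 60 (x) x 108 (y) x 30 mm, 60 g; origin under its centre, solid from z = 2 to 32 mm. Lies flat in the nest, y along the nest's x, top flush with the rim. Light pressure (under 2 N) on its top at nest x = 35 to 50 mm tips it 26 degrees about the nest's ridge; it stays so when let go, the -x end 20 mm above the rim: grip that across its 60 mm (along nest y), tips just over the rim.
- nest: wooden nest fixed to the bench, holding the sanding block: x -66 to 76, y +-42 mm, rim 70 mm high; origin on the bench below the block's centre. +x, the end farther from the robot, is the press end: end wall 53 mm high, orange strip on top. Pocket x -56 to 66, y +-32 mm (2 mm clear of the block, 12 at +x); floor level at z = 40 mm up to a ridge at x = 3 mm, then falling 26 degrees towards +x.
- oilstone: grey two-layer sharpening stone, 108 (its x) x 60 x 30 mm, 0.4 kg; origin at the centre of its underside. It lies in the other nest, which looks just like nest. To be left alone.
- board: plywood board fixed flat on the bench, 200 (its x) x 160 x 18 mm; origin at the centre of its underside, on the bench, so its top is 18 mm above the origin.

How it is judged:
By the outcome, as a careful person would: the job done as asked, in the order asked, and still so for the second after the job is handed in, with the robot touching nothing.
It also fails if it takes over 48 s, if anything falls off the work surface, if the arm or the gripper's body presses on something with over 40 N, if the wrist force passes 120 N, or if a joint passes its speed limit or range.

## Robot

A 6-joint arm with a two-finger parallel gripper is mounted at the origin on a cart in front of the work surface, level with it; the furniture and walls round the work are solid. World frame = base frame: x ahead of the robot, y to its left, z up, the work surface at z = 0. Lengths are in mm, angles in rad, forces in N, time in s.
With the tool pointing down it reaches from about 375 to 925 mm from the base axis. Payload 5.7 kg.
Tool frame: the origin (TCP) lies at the very end of the fingers, on their centre line; the grasp point (between the pads) lies 19 mm behind it; z points along the fingers, y is the line along which they close (so a half turn about z gives the same grasp; the last joint's range is limited). The gripper opens to 85 mm and grips with 20 to 120 N. Pads are 22 mm wide; open, the fingers measure 114 mm over their backs; the gripper's body (76 mm by 85 mm) begins 54 mm behind the grasp point. The pads swing forward as they close: fully open they stand 13 mm farther back than shut.
Start: joints at [1.181, 0.359, 1.51, -0, 1.272, -0.115], TCP at [162.806, 577.458, 231.267] pointing down, gripper open.
Joint ranges: [-2.97, 2.97], [-1.01, 2.36], [0.21, 2.38], [-0.96, 4.11], [0.2, 2.71], [-2.98, 2.98]. Speed limits (rad/s): [2.39, 2.39, 3.14, 3.14, 3.14, 3.14].

## Interface

Orientations are given as a unit quaternion [w, x, y, z].
In Python, from plant import * gives the robot as it stands.
- The arm moves only by the shell command python3 -m pendant 'ROWS' [FORCE]. ROWS is a JSON object of lists of equal length, an entry for each row: "twist": the turn, a rotation vector about the tool's x, y, z in units of 10 degrees (1.0 is 10 degrees), a list of three; "linear": the shift along the tool's x, y, z in units of 25 mm (1.0 is 25 mm), a list of three; "gripper": the opening, from -1 (shut) to 1 (fully open). In form: {"twist": [[wx, wy, wz], ...], "linear": [[tx, ty, tz], ...], "gripper": [gripper, ...]}. A call has 1 to 20 rows; each row is the pose to reach, as a shift and turn from the pose commanded when the call began, along the tool's axes at that moment; what a row does not reach only later rows make up. A row lasts 1/8 s, in which the tool goes at most 62.5 mm and 10.7 degrees, less where a joint would pass 70% of its speed; a pose out of reach is approached as far as the arm can. A call with a gripper value outside its range is refused whole. The fingers move at their own pace and stop on an object; FORCE is the grip in N (left out, the last holds). Time passes only in rows, so rows that repeat a pose let the fingers close. It gives the time, the measured TCP pose, the force, the opening and the grip force at its end, in the units of the state.
- observe(): the state, without advancing time (a new reading comes with each control period).
- get_image(name): name is "scene" or "side" or "wrist"; returns a dict with "color" (400x640x3 uint8, red, green, blue), "vfov" (degrees; the focal length in pixels is half the picture's height over the tangent of half this angle, whatever the lens; pixels are square), "cx", "cy" (the principal point, pixels), "view" (4x4, takes a point from world to camera coordinates). Camera axes: x right, y up, looking along -z (the intrinsics and any distortion apply to the point x, -y, -z); pixel columns grow to the right and rows downward; lengths in mm; the calibration is good to about 2 mm. A picture is of the moment at which its call begins. There is no depth.
- job_done(): hands the job in; it is judged then, once.
The state is a dict: "time": time; "qpos": joint angles; "joint_vel": joint speeds; "joint_torque": joint torques, N m; "position": TCP position; "tool_rot": TCP orientation; "contact_force": force on the tool from outside, world axes, zero at the start; "wrist_torque": the same for the moment, N m; "gripper_width": finger opening in mm; "grip_force": force on a finger pad.
Only numpy, scipy, OpenCV 4.12 (cv2) and the standard library are available. Lean on these libraries where they do the work, as an engineer would, in place of code of your own. Each camera call takes 0.05 s, during which the arm holds its last target. There are 200 camera calls.

## Working session

There is one attempt and no reset: what is moved stays moved. The work goes in short steps, Python scripts to look and compute and a shell command to move; the robot and the scene stay as the last step left them, time stands still between calls to the robot, and variables do not carry over. Pictures are saved under pics/ and viewed, at most 11 in all, crops included, and the job is handed in when it is done.

```bash
ls; mkdir -p pics
python3 - <<'E'
from plant import *
import cv2,numpy as np
s=observe();print(s)
for n in("scene","side","wrist"):
    d=get_image(n);cv2.imwrite(f"pics/{n}0.png",d["color"][:,:,::-1]);print(n,{k:(v if k!="view" else np.round(v,3).tolist()) for k,v in d.items() if k!="color"})
E
```

```text
pics
{'time': 0.0, 'qpos': array([ 1.18091236e+00,  3.59470252e-01,  1.51146238e+00, -4.85630488e-06,
        1.27249764e+00, -1.15122338e-01]), 'joint_vel': array([ 9.42090610e-04, -8.34196961e-04,  5.92935313e-06,  1.88046377e-03,
        3.63112428e-04,  2.93490834e-04]), 'joint_torque': array([-3.67138360e-03, -5.27624953e+01, -2.78619844e+01, -4.88816167e-04,
        1.33806904e-02,  6.52728090e-05]), 'position': array([162.54652043, 576.84055072, 230.46288374]), 'tool_rot': array([-2.27297483e-04,  1.36948315e-01,  9.90577768e-01, -8.90251307e-04]), 'contact_force': array([ 0.64093623, -0.70433111, -0.4216832 ]), 'wrist_torque': array([-0.01173569, -0.06004487,  0.01305747]), 'grip_force': 0.0, 'gripper_width': 85.37738580423239}
scene {'vfov': 50.53181219178257, 'cx': 326.7154728812649, 'cy': 199.06700891214803, 'view': [[0.703, -0.711, -0.007, -362.941], [0.361, 0.349, 0.865, -254.17], [-0.612, -0.611, 0.502, -766.615], [0.0, 0.0, 0.0, 1.0]]}
side {'vfov': 45.3309941510091, 'cx': 323.4155041000699, 'cy': 189.74504270064656, 'view': [[0.995, -0.098, -0.014, -531.581], [0.078, 0.683, 0.726, -77.702], [-0.062, -0.724, 0.687, -1081.987], [0.0, 0.0, 0.0, 1.0]]}
wrist {'vfov': 63.97047652547326, 'cx': 319.7969336779361, 'cy': 194.47136807079104, 'view': [[0.271, 0.962, -0.003, -596.976], [-0.913, 0.256, -0.317, 42.282], [-0.304, 0.089, 0.948, -382.323], [0.0, 0.0, 0.0, 1.0]]}
```

View pics/scene0.png

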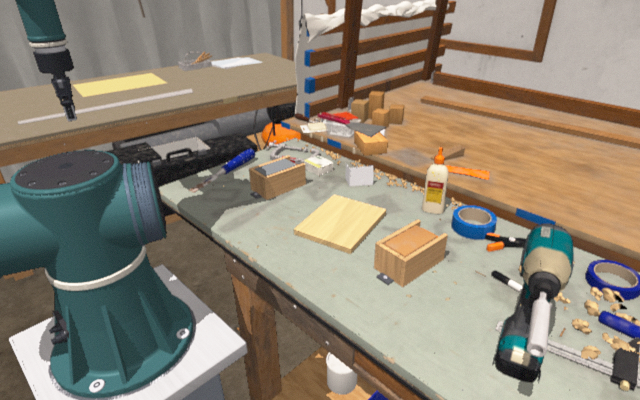

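View pics/side0.png

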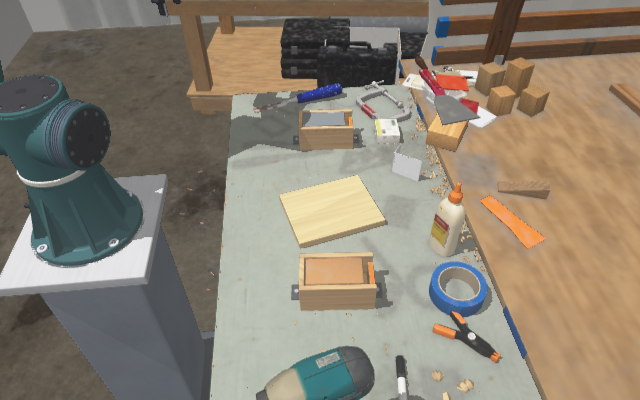

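The cork block is in the near nest, around (337,275) in side and (410,245) in scene. The board is at (332,210) in side and (340,222) in scene. I'll enlarge both regions.

Run:
```python
import cv2,numpy as np
a=cv2.imread("pics/side0.png")[170:320,270:400];b=cv2.imread("pics/scene0.png")[185:290,285:455]
a=cv2.resize(a,None,fx=4,fy=4,interpolation=cv2.INTER_CUBIC);cv2.imwrite("pics/c1.png",a)
b=cv2.resize(b,None,fx=4.5,fy=4.5,interpolation=cv2.INTER_CUBIC);cv2.imwrite("pics/c2.png",b)
```

```text
(no output)
```

View pics/c1.png

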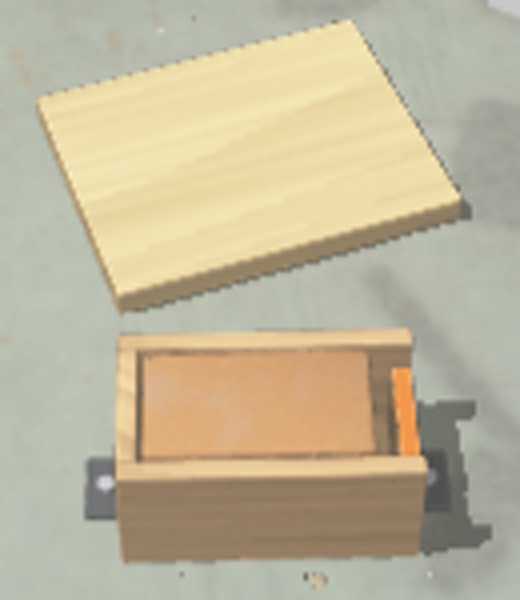

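View pics/c2.png

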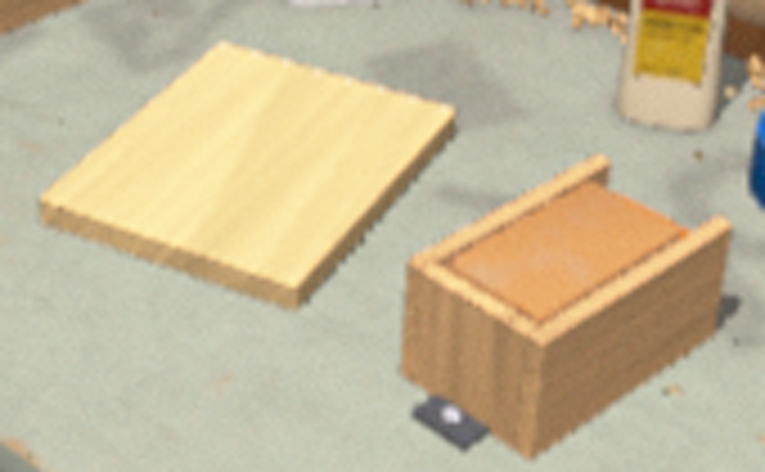

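The side crop shows these rim corners: (120,335), (411,330), (427,470) and (117,479). The orange strip is at the +x end. The board top corners are (38,100), (350,20), (463,200) and (119,300), and all of these match up with points in the scene crop. Next I triangulate.

```bash
cat > h.py <<'E'
import numpy as np,cv2
from scipy.optimize import least_squares
def P(d):
    f=200/np.tan(np.radians(d["vfov"]/2));K=np.array([[f,0,d["cx"]],[0,f,d["cy"]],[0,0,1]])
    return K@np.diag([1,-1,-1])@np.array(d["view"])[:3]
def proj(M,X):
    q=np.c_[X,np.ones(len(X))]@M.T;return q[:,:2]/q[:,2:]
def tri(Ms,ps): return (lambda q:(q[:3]/q[3]).T)(cv2.triangulatePoints(Ms[0],Ms[1],ps[0].T.astype(float),ps[1].T.astype(float)))
def fit(Ms,ps,loc,x0):
    def pos(p):
        c,s=np.cos(p[3]),np.sin(p[3]);return loc@np.array([[c,s,0],[-s,c,0],[0,0,1]])+p[:3]
    r=least_squares(lambda p:np.concatenate([(proj(M,pos(p))-u).ravel() for M,u in zip(Ms,ps)]),x0,loss="soft_l1")
    return r.x,r.fun
E
python3 - <<'E'
from h import *;from plant import *
np.set_printoptions(precision=1,suppress=True)
ds=[get_image("side"),get_image("scene")];Ms=[P(d) for d in ds]
s=lambda l:(np.array(l)+.5)/4-.5+[270,170]
c=lambda l:(np.array(l)+.5)/4.5-.5+[285,185]
for n,a,b,loc in [
("rim",[(120,335),(411,330),(427,470),(117,479)],[(410,264),(604,155),(731,222),(541,344)],[(-66,42,70),(76,42,70),(76,-42,70),(-66,-42,70)]),
("block",[(142,352),(366,350),(374,455),(142,460)],[(450,262),(597,182),(690,236),(540,322)],[(-54,30,70),(54,30,70),(54,-30,70),(-54,-30,70)]),
("board",[(38,100),(350,20),(463,200),(119,300)],[(40,205),(222,42),(455,112),(298,293)],[(-100,80,18),(100,80,18),(100,-80,18),(-100,-80,18)])]:
    u=[s(a),c(b)];X=tri(Ms,u);print(n,X)
    p,f=fit(Ms,u,np.array(loc,float),np.r_[X.mean(0)*[1,1,0],0]);print("pose",p[:3],"yaw %.4f"%p[3],"res",f)
E
```

```text
rim [[ 470.  -192.3   67. ]
 [ 609.6 -206.7   69.9]
 [ 603.3 -285.    68.3]
 [ 463.5 -273.3   66.4]]
pose [ 532.  -238.    -2.9] yaw -0.0823 res [-0.2 -0.2  0.4 -0.5  0.6  0.8 -0.4  0.2 -1.  -0.6 -1.5 -0.2  0.7  0.5
  0.4  0.2]
block [[ 479.8 -207.8   71.5]
 [ 586.  -217.8   70.6]
 [ 580.7 -275.4   68. ]
 [ 475.5 -264.3   66.8]]
pose [ 530.6 -240.8   -1.2] yaw -0.0973 res [ 0.   0.6  0.5  0.6  0.5  0.4 -0.9 -0.3 -1.3  0.  -0.8 -0.5  0.2 -0.8
  0.3  0. ]
board [[ 433.3   34.4   11.3]
 [ 624.6   78.5   17.5]
 [ 665.3  -72.5   13. ]
 [ 471.1 -122.5   11.8]]
pose [548.7 -20.4  -4.8] yaw 0.2485 res [-0.5  0.4  0.3  0.3  0.1  0.2  0.1 -0.4 -0.2 -0.6 -0.4  0.9  0.3  0.1
  0.1 -0.6]
```

```bash
cat >> h.py <<'E'
from scipy.spatial.transform import Rotation as R
def rq(q): return R.from_quat(np.r_[q[1:],q[0]])
def down(yaw): # tool down, tool y along nest y
    y=np.array([-np.sin(yaw),np.cos(yaw),0]);z=np.array([0,0,-1.]);return R.from_matrix(np.c_[np.cross(y,z),y,z])
def delta(pos,rot,s):
    r=rq(s["tool_rot"]);return np.round((r.inv()*rot).as_rotvec(degrees=True)/10,3),np.round(r.inv().apply(np.array(pos)-s["position"])/25,3)
def nest(x,y,z,o=(531.3,-239.3),yaw=-.088):
    c,s=np.cos(yaw),np.sin(yaw);return np.array([o[0]+c*x-s*y,o[1]+s*x+c*y,z])
E
python3 - <<'E'
from h import *;from plant import *
s=observe();print(delta(nest(44,0,230),down(-.088),s),delta(nest(44,0,140),down(-.088),s))
E
```

```text
(array([-5.00e-03, -1.00e-03, -1.07e+00]), array([-24.783, -27.106,   0.058])) (array([-5.00e-03, -1.00e-03, -1.07e+00]), array([-24.783, -27.103,   3.658]))
```

```bash
python3 -m pendant '{"twist":[[0,0,0],[0,0,0],[0,0,-0.2],[0,0,-0.4],[0,0,-0.6],[0,0,-0.8],[0,0,-1],[0,0,-1.07],[0,0,-1.07],[0,0,-1.07],[0,0,-1.07],[0,0,-1.07],[0,0,-1.07],[0,0,-1.07],[0,0,-1.07],[0,0,-1.07],[0,0,-1.07],[0,0,-1.07],[0,0,-1.07],[0,0,-1.07]],"linear":[[-0.6,-0.7,0],[-1.8,-2,0],[-3.4,-3.7,0],[-5,-5.4,0],[-6.6,-7.2,0],[-8.2,-9,0],[-9.8,-10.7,0],[-11.4,-12.5,0],[-13,-14.2,0],[-14.6,-16,0],[-16.2,-17.7,0],[-17.8,-19.5,0],[-19.4,-21.2,0],[-21,-23,0],[-22.6,-24.7,0],[-23.8,-26,0],[-24.5,-26.8,0],[-24.78,-27.1,0],[-24.78,-27.1,0],[-24.78,-27.1,0]],"gripper":[1,1,-1,-1,-1,-1,-1,-1,-1,-1,-1,-1,-1,-1,-1,-1,-1,-1,-1,-1]}' 30
python3 - <<'E'
from h import *;from plant import *
d=get_image("wrist");cv2.imwrite("pics/w1.png",d["color"][:,:,::-1]);np.save("w1.npy",P(d))
s=observe();print(s["position"],s["gripper_width"],delta(nest(44,0,140),down(-.088),s))
E
```

```text
time: 2.75
position: [574.6, -241.4, 231.3]
tool_rot: [-0.0, 0.044, 0.999, 0.0]
contact_force: [0.5, 0.3, -0.0]
gripper_width: 0.4
grip_force: 0.0
[ 574.69236759 -241.40979725  231.42141477] 0.32021895613429996 (array([ 0.002, -0.003,  0.005]), array([-0.025, -0.07 ,  3.657]))
```

View pics/w1.png

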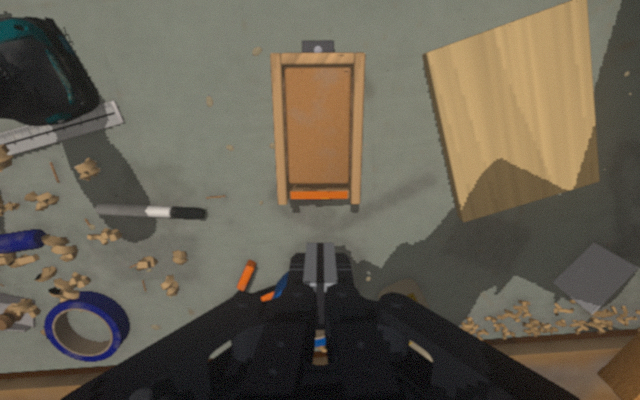

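The wrist view shows the nest rim corners at (271,53), (365,53), (359,206) and (278,205). The orange strip is at (319,195), and the board corners are (424,52), (463,222) and (600,182). I'll combine these with the other two views.

Run:
```python
from h import *;from plant import *
np.set_printoptions(precision=1,suppress=True)
Ms=[P(get_image("side")),P(get_image("scene")),np.load("w1.npy")]
s=lambda l:(np.array(l)+.5)/4-.5+[270,170]
c=lambda l:(np.array(l)+.5)/4.5-.5+[285,185]
for n,a,b,w,loc in [
("rim",[(120,335),(411,330),(427,470),(117,479)],[(410,264),(604,155),(731,222),(541,344)],[(365,53),(359,206),(278,205),(271,53)],[(-66,42,70),(76,42,70),(76,-42,70),(-66,-42,70)]),
("block",[(142,352),(366,350),(374,455),(142,460)],[(450,262),(597,182),(690,236),(540,322)],[(352,67),(350,186),(288,186),(286,67)],[(-54,30,70),(54,30,70),(54,-30,70),(-54,-30,70)]),
("board",[(350,20),(463,200),(119,300)],[(222,42),(455,112),(298,293)],[(600,182),(463,222),(424,52)],[(100,80,18),(100,-80,18),(-100,-80,18)])]:
    u=[s(a),c(b),np.array(w,float)];L=np.array(loc,float)
    for i in ([0,1,2],[0,2],[1,2],[2]):
        M=[Ms[k] for k in i];U=[u[k] for k in i]
        if i==[2]:
            p,f=fit(M,U,L,np.r_[540,-150,0,0]); 
        else: p,f=fit(M,U,L,np.r_[540,-150,0,0])
        print(n,i,p[:3],"yaw %.4f"%p[3],"rms %.2f"%np.sqrt((f**2).mean()))
```

```text
rim [0, 1, 2] [ 530.7 -240.5   -0.7] yaw -0.0874 rms 0.76
rim [0, 2] [ 530.8 -240.6   -0.2] yaw -0.0873 rms 0.72
rim [1, 2] [ 530.6 -240.7   -1.1] yaw -0.0881 rms 0.75
rim [2] [ 530.7 -240.9   -1.3] yaw -0.0877 rms 0.67
block [0, 1, 2] [ 530.6 -240.5   -0.8] yaw -12.6578 rms 0.83
block [0, 2] [ 530.6 -240.5    0.6] yaw -0.0880 rms 0.78
block [1, 2] [ 530.7 -240.5   -0.9] yaw -0.0929 rms 0.96
block [2] [ 530.4 -240.2    5. ] yaw -0.0878 rms 0.74
board [0, 1, 2] [546.4 -23.9  -0.8] yaw 0.2461 rms 0.62
board [0, 2] [546.4 -24.9   0.8] yaw 0.2463 rms 0.56
board [1, 2] [546.1 -24.1  -0.5] yaw 0.2455 rms 0.65
board [2] [546.1 -25.1   1.2] yaw 0.2452 rms 0.56
```

```bash
sed -i 's/531.3,-239.3/530.7,-240.6/' h.py
python3 - <<'E'
from h import *;from plant import *
s=observe();print(delta(nest(45,0,74),down(-.088),s))
E
```

```text
(array([ 0.001, -0.001,  0.005]), array([-0.036, -0.115,  6.302]))
```

```bash
python3 -m pendant '{"twist":[[0,0,0],[0,0,0],[0,0,0],[0,0,0],[0,0,0],[0,0,0],[0,0,0]],"linear":[[-0.04,-0.12,1],[-0.04,-0.12,2.5],[-0.04,-0.12,4.5],[-0.04,-0.12,5.6],[-0.04,-0.12,6.1],[-0.04,-0.12,6.2],[-0.04,-0.12,6.2]],"gripper":[-1,-1,-1,-1,-1,-1,-1]}'
python3 -m pendant '{"twist":[[0,0,0],[0,0,0],[0,0,0]],"linear":[[0,0,0.1],[0,0,0.2],[0,0,0.2]],"gripper":[-1,-1,-1]}'
```

```text
time: 3.78
position: [576.8, -246.2, 77.5]
tool_rot: [0.001, 0.044, 0.999, -0.001]
contact_force: [-0.2, 0.4, 0.9]
gripper_width: 0.1
grip_force: 0.0
time: 4.15
position: [575.9, -245.8, 71.4]
tool_rot: [-0.0, 0.044, 0.999, -0.0]
contact_force: [-0.7, -0.1, 0.3]
gripper_width: 0.3
grip_force: 0.0
```

```bash
python3 -m pendant '{"twist":[[0,0,0],[0,0,0],[0,0,0]],"linear":[[0,0,0.1],[0,0,0.2],[0,0,0.25]],"gripper":[-1,-1,-1]}'
python3 -m pendant '{"twist":[[0,0,0],[0,0,0],[0,0,0],[0,0,0]],"linear":[[0,0,0.1],[0,0,0.2],[0,0,0.3],[0,0,0.3]],"gripper":[-1,-1,-1,-1]}'
python3 - <<'E'
from plant import *;import cv2
cv2.imwrite("pics/s2.png",cv2.resize(get_image("side")["color"][200:330,270:430,::-1],None,fx=4,fy=4))
E
```

```text
time: 4.53
position: [575.8, -245.7, 64.8]
tool_rot: [-0.0, 0.044, 0.999, 0.0]
contact_force: [-0.1, 0.2, -0.1]
gripper_width: 0.1
grip_force: 0.0
time: 5.03
position: [575.8, -245.7, 57.3]
tool_rot: [-0.0, 0.044, 0.999, 0.0]
contact_force: [-0.2, -0.0, -0.2]
gripper_width: -0.7
grip_force: 0.0
```

View pics/s2.png

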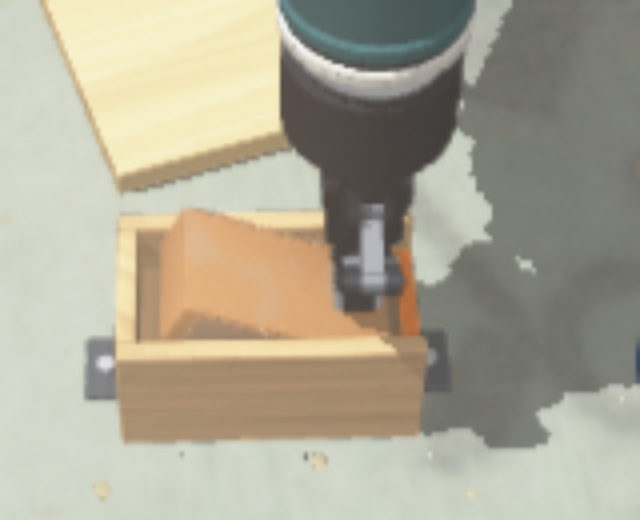

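The block has tipped. The raised end's top edge shows left of centre, around crop (187,210). Next I retract and measure the raised end.

```bash
python3 -m pendant '{"twist":[[0,0,0],[0,0,0],[0,0,0],[0,0,0],[0,0,0],[0,0,0],[0,0,0],[0,0,0]],"linear":[[0,0,-0.6],[0,0,-2],[0,0,-4],[0,0,-5.4],[0,0,-6],[0,0,-6],[0,0,-6],[0,0,-6]],"gripper":[-1,-1,-1,1,1,1,1,1]}'
python3 - <<'E'
from h import *;from plant import *
a=get_image("side");b=get_image("scene");w=get_image("wrist");np.save("v.npy",[P(a),P(b),P(w)])
f=lambda im,x,y,k:cv2.resize(im["color"][y:y+75,x:x+100,::-1],(400,300),interpolation=cv2.INTER_CUBIC)
A=f(a,280,240,4);B=f(b,365,210,4);W=cv2.resize(w["color"][20:220,186:453,::-1],(400,300),interpolation=cv2.INTER_CUBIC)
cv2.imwrite("pics/m3.png",np.vstack([np.hstack([A,B]),np.hstack([W,W*0])]))
print(observe()["position"],observe()["gripper_width"])
E
```

```text
time: 6.08
position: [575.0, -245.3, 205.8]
tool_rot: [-0.001, 0.044, 0.999, 0.001]
contact_force: [-0.2, -0.3, -0.9]
gripper_width: 85.1
grip_force: 0.0
[ 575.5270005  -245.56171569  206.50584687] 85.34768023963123
```

View pics/m3.png

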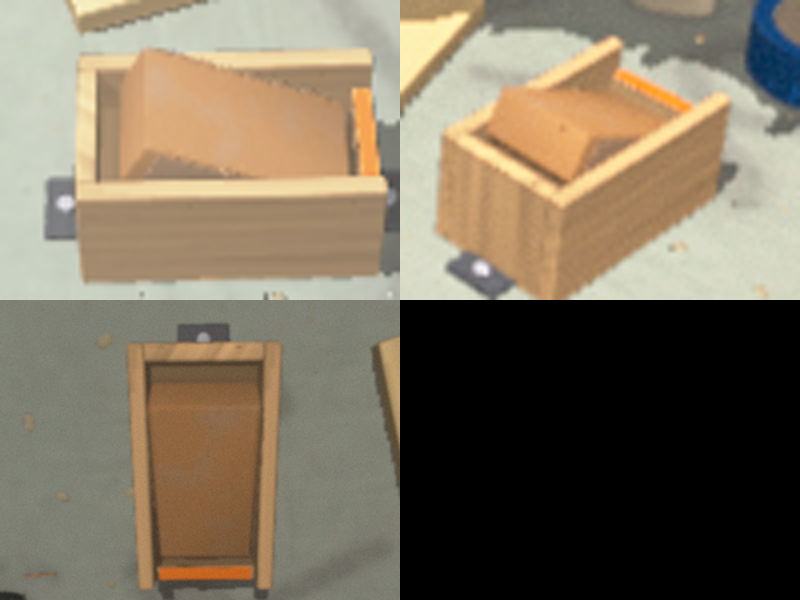

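The block lies tilted. The raised top edge runs (146,50) to (155,152) in side, (505,88) to (592,138) in scene, and (264,403) to (147,403) in wrist.

Run:
```python
from h import *;from plant import *
np.set_printoptions(precision=1,suppress=True)
V=np.load("v.npy");A=np.array
a=A([(146,50),(155,152)])/4+[280,240];b=A([(105,88),(192,138)])/4+[365,210];w=A([(264,103),(147,103)])/1.5+[186,20]
for n,i in (("side-scene",(0,1)),("side-wrist",(0,2)),("scene-wrist",(1,2))):
    u=[a,b,w];X=tri([V[i[0]],V[i[1]]],[u[i[0]],u[i[1]]])
    d=X[:,:2]-[530.7,-240.6];c,s=np.cos(-.088),np.sin(-.088);print(n,np.c_[d@A([[c,-s],[s,c]]),X[:,2]])
s=observe();print(delta(nest(-30,0,100),down(-.088),s))
```

```text
side-scene [[-31.7  29.3  87. ]
 [-27.7 -27.   83.6]]
side-wrist [[-33.   30.6  85. ]
 [-30.3 -30.6  88.4]]
scene-wrist [[-34.7  28.4  89.4]
 [-35.  -31.3  89.7]]
(array([ 0., -0., -0.]), array([3. , 0. , 4.3]))
```

```bash
python3 -m pendant '{"twist":[[0,0,0],[0,0,0],[0,0,0],[0,0,0],[0,0,0],[0,0,0],[0,0,0],[0,0,0]],"linear":[[0.8,0,0],[2.2,0,0.8],[3,0,2],[3,0,3.5],[3,0,4.5],[3,0,4.9],[3,0,4.96],[3,0,4.96]],"gripper":[0.6,0.6,0.6,0.6,0.6,0.6,0.6,0.6]}'
python3 -m pendant '{"twist":[[0,0,0],[0,0,0],[0,0,0],[0,0,0]],"linear":[[0,0,0.1],[0,0,0.2],[0,0,0.28],[0,0,0.28]],"gripper":[0.6,0.6,0.6,0.6]}'
python3 - <<'E'
from plant import *;import cv2
s=observe();print(s["position"],s["contact_force"])
cv2.imwrite("pics/s4.png",cv2.resize(get_image("side")["color"][215:325,275:415,::-1],None,fx=5,fy=5,interpolation=cv2.INTER_CUBIC))
E
```

```text
time: 7.22
position: [501.9, -239.6, 84.3]
tool_rot: [0.001, 0.044, 0.999, -0.0]
contact_force: [-0.1, 0.0, 0.0]
gripper_width: 68.5
grip_force: 0.0
time: 7.72
position: [501.1, -239.1, 76.5]
tool_rot: [-0.0, 0.044, 0.999, 0.0]
contact_force: [1.0, -1.2, 0.4]
gripper_width: 68.6
grip_force: 0.0
[ 501.11686165 -239.14212366   76.45180809] [ 0.97011554 -1.17559434  0.44410602]
```

View pics/s4.png

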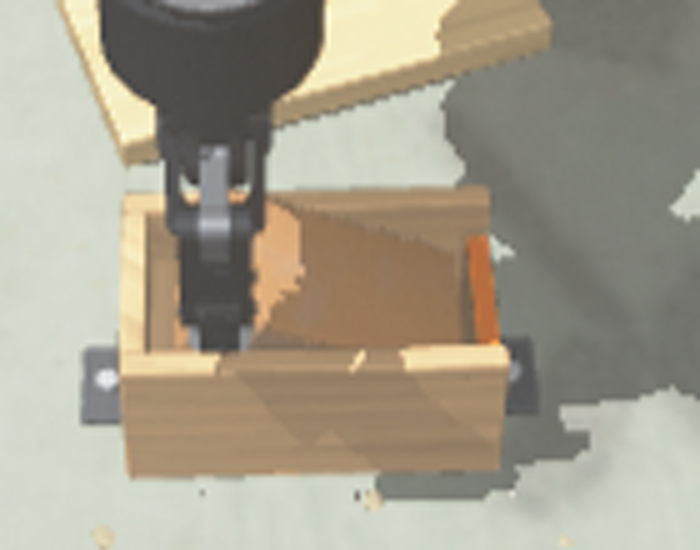

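The near fingertip's lower edge is at crop (220,352), about level with the rim's inner edge. I'll compute its height.

Run:
```python
from h import *;from plant import *
M=P(get_image("side"))
for y in(-34,-40,-48): print(y,[(z,np.round((proj(M,nest(-30,y,z)[None])[0]-[275,215])*5)) for z in(70,75,80,85)])
```

```text
-34 [(70, array([213., 353.])), (75, array([213., 345.])), (80, array([213., 337.])), (85, array([212., 329.]))]
-40 [(70, array([213., 367.])), (75, array([213., 359.])), (80, array([213., 351.])), (85, array([212., 343.]))]
-48 [(70, array([213., 386.])), (75, array([213., 378.])), (80, array([213., 370.])), (85, array([212., 361.]))]
```

```bash
python3 -m pendant '{"twist":[[0,0,0],[0,0,0],[0,0,0]],"linear":[[0,0,0.08],[0,0,0.16],[0,0,0.16]],"gripper":[0.6,0.6,0.6]}'
python3 -m pendant '{"twist":[[0,0,0],[0,0,0],[0,0,0]],"linear":[[0,0,0.06],[0,0,0.08],[0,0,0.08]],"gripper":[0.6,0.6,0.6]}'
python3 - <<'E'
from plant import *;import cv2
s=observe();print(s["position"],s["contact_force"])
cv2.imwrite("pics/s5.png",cv2.resize(get_image("side")["color"][250:300,290:370,::-1],None,fx=8,fy=8,interpolation=cv2.INTER_CUBIC))
E
```

```text
time: 8.2
position: [501.1, -239.1, 72.4]
tool_rot: [-0.0, 0.044, 0.999, 0.0]
contact_force: [0.1, -0.5, -0.5]
gripper_width: 68.7
grip_force: 0.0
time: 8.57
position: [501.2, -239.2, 70.5]
tool_rot: [-0.0, 0.044, 0.999, -0.0]
contact_force: [0.5, -0.5, -0.4]
gripper_width: 68.4
grip_force: 0.0
[ 501.18588279 -239.20166231   70.5194746 ] [ 0.52295321 -0.5461352  -0.43793782]
```

View pics/s5.png

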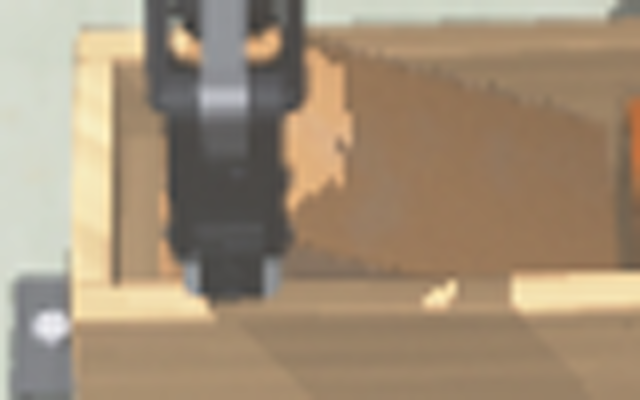

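The near fingertip's end is at crop row 297, over the middle of the rim strip at about z = 74, with no contact. I grip here.

```bash
python3 -m pendant '{"twist":[[0,0,0],[0,0,0],[0,0,0],[0,0,0],[0,0,0],[0,0,0]],"linear":[[0,0,0],[0,0,0],[0,0,0],[0,0,0],[0,0,0],[0,0,0]],"gripper":[0,-0.5,-0.5,-0.5,-0.5,-0.5]}' 40
```

```text
time: 9.38
position: [501.3, -238.8, 70.7]
tool_rot: [0.0, 0.044, 0.999, 0.0]
contact_force: [1.2, 4.7, 3.0]
gripper_width: 58.6
grip_force: 44.5
```

```bash
python3 -m pendant '{"twist":[[0,0,0],[0,0,0],[0,0,0],[0,0,0],[0,0,0],[0,0,0],[0,0,0],[0,0,0],[0,0,0],[0,0,0],[0,0,0],[0,0,0]],"linear":[[0,0,-0.1],[0,0,-0.25],[0,0,-0.5],[0,0,-0.8],[0,0,-1.2],[0,0,-1.7],[0,0,-2.3],[0,0,-3],[0,0,-3.6],[0,0,-4],[0,0,-4.2],[0,0,-4.2]],"gripper":[-0.5,-0.5,-0.5,-0.5,-0.5,-0.5,-0.5,-0.5,-0.5,-0.5,-0.5,-0.5]}'
python3 - <<'E'
from h import *;from plant import *
np.set_printoptions(precision=1,suppress=True)
V=[]
im=[]
for n in("side","scene"):
    d=get_image(n);V.append(P(d));c=proj(V[-1],nest(0,0,175)[None])[0].astype(int)-[65,50];c=np.maximum(c,0);print(n,c)
    im.append(cv2.resize(d["color"][c[1]:c[1]+110,c[0]:c[0]+130,::-1],(400,338),interpolation=cv2.INTER_CUBIC))
cv2.imwrite("pics/m6.png",np.hstack(im));np.save("v.npy",V)
E
```

```text
time: 10.88
position: [501.3, -239.2, 175.7]
tool_rot: [0.0, 0.044, 0.999, -0.0]
contact_force: [-0.3, -0.8, -1.3]
gripper_width: 59.0
grip_force: 44.1
side [268 182]
scene [350 146]
```

View pics/m6.png

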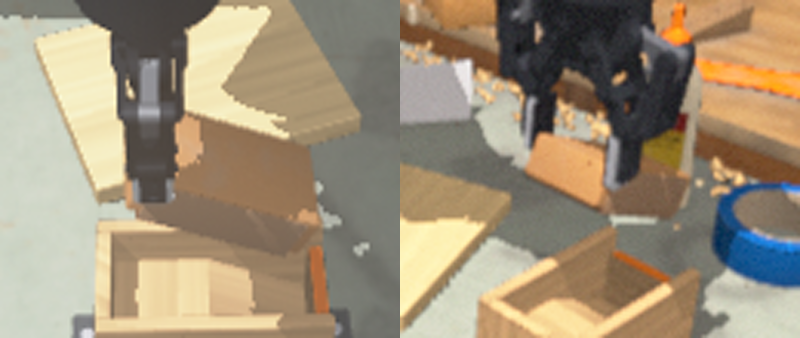

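The block is held and still tilted. On the side crop its -y face has its bottom edge from about (138,208) to (298,252) and its far top corner near (320,212). I'll get the pitch from rays in the plane y = -30.

Run:
```python
from h import *;from plant import *
np.set_printoptions(precision=1,suppress=True)
V=np.load("v.npy")
def ray(M,u):
    def e(p): return (proj(M,nest(p[0],-30,p[1])[None])[0]-u)
    return least_squares(e,[0,170]).x
k=130/400
X=[ray(V[0],np.array(c)*k+[268,182]) for c in[(138,208),(298,252),(320,212)]]
print(np.array(X),np.degrees(np.arctan2(X[1][1]-X[0][1],X[1][0]-X[0][0])),np.linalg.norm(X[1]-X[0]),np.linalg.norm(X[2]-X[1]),np.degrees(np.arctan2(*(X[2]-X[1]))))
# predicted
t=np.radians(26)
for a,b in((-57,0),(51,0),(51,30)): print(3+a*np.cos(t)+b*np.sin(t),40-a*np.sin(t)+b*np.cos(t)+105)
```

```text
[[-35.9 167.3]
 [ 53.3 126.2]
 [ 63.8 161.3]] -24.771609743038574 98.19523369497347 36.60558393296456 16.60958308885253
-48.23126063905252 169.98715536697742
48.83849636125752 122.64307151375705
61.98963076492984 149.60689290273206
```

Run:
```python
from h import *;from plant import *
s=observe();print(s["position"])
v=R.from_euler("y",-26,degrees=True).apply([-31.7,0,30.4])
Rz=R.from_euler("z",.246);off=Rz.apply(v)
rot=Rz*R.from_euler("y",-26,degrees=True)*down(0)
for h in(60,10): 
    p=np.array([546.3,-24.2,17.5+h])+off;print(h,p,delta(p,rot,s))
```

```text
[ 500.90155554 -239.01592585  175.08150334]
60 [505.74071437 -34.3838464   90.92697365] (array([-0.432, -2.581, -1.881]), array([0.524, 8.17 , 3.369]))
10 [505.74071437 -34.3838464   40.92697365] (array([-0.432, -2.581, -1.881]), array([0.522, 8.169, 5.369]))
```

```bash
python3 -m pendant '{"twist":[[0,0,0],[0,-0.3,-0.2],[-0.12,-0.8,-0.6],[-0.2,-1.3,-0.95],[-0.3,-1.8,-1.3],[-0.4,-2.3,-1.7],[-0.43,-2.58,-1.88],[-0.43,-2.58,-1.88],[-0.43,-2.58,-1.88],[-0.43,-2.58,-1.88],[-0.43,-2.58,-1.88],[-0.43,-2.58,-1.88]],"linear":[[0,0.3,0],[0.05,1,0],[0.1,2.2,0],[0.2,3.6,0],[0.3,5,0],[0.4,6.4,0.5],[0.5,7.5,1.4],[0.52,8.1,2.4],[0.52,8.17,3.1],[0.52,8.17,3.37],[0.52,8.17,3.37],[0.52,8.17,3.37]],"gripper":[-0.5,-0.5,-0.5,-0.5,-0.5,-0.5,-0.5,-0.5,-0.5,-0.5,-0.5,-0.5]}'
python3 - <<'E'
from h import *;from plant import *
V=[];im=[]
for n in("side","scene"):
    d=get_image(n);V.append(P(d));c=proj(V[-1],np.array([[546,-24,75]]))[0].astype(int)-[65,55];print(n,c)
    im.append(cv2.resize(d["color"][c[1]:c[1]+110,c[0]:c[0]+130,::-1],(400,338),interpolation=cv2.INTER_CUBIC))
cv2.imwrite("pics/m7.png",np.hstack(im));np.save("v.npy",V);s=observe();print(s["position"],s["tool_rot"])
E
```

```text
time: 12.48
position: [507.5, -34.5, 93.2]
tool_rot: [0.223, -0.119, 0.967, 0.027]
contact_force: [0.3, -0.8, -1.0]
gripper_width: 59.0
grip_force: 44.2
side [264 133]
scene [276 144]
[507.39066239 -34.62680611  93.2895352 ] [ 0.22307892 -0.11918383  0.96712508  0.02645932]
```

View pics/m7.png

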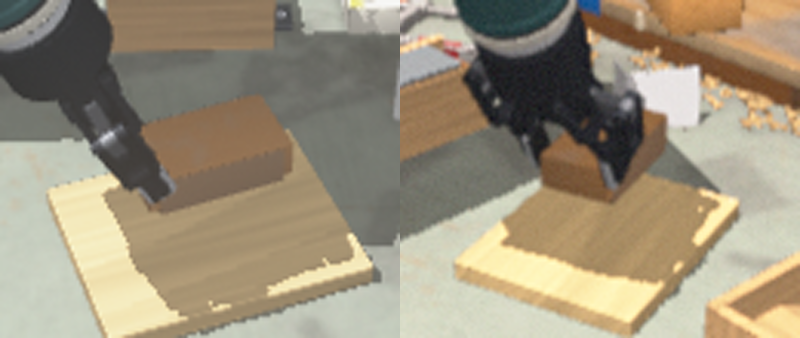

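The block is level over the board. On the side crop its front bottom edge runs about (165,210) to (291,176) and its top far corner is (292,147). I check slope and position from these.

Run:
```python
from h import *;from plant import *
np.set_printoptions(precision=1,suppress=True)
V=np.load("v.npy");k=130/400;o=np.array([264,133])
def ray(u): return least_squares(lambda p:proj(V[0],nest(p[0],-30,p[1],o=(546.3,-24.2),yaw=.246)[None])[0]-u,[0,70]).x
X=np.array([ray(np.array(c)*k+o) for c in[(165,210),(291,176),(292,147)]]);print(X,np.degrees(np.arctan2(X[1][1]-X[0][1],X[1][0]-X[0][0])))
s=observe();r=rq(s["tool_rot"])
print(r.inv().apply([0,0,-1]),r.apply([0,0,1]))
```

```text
[[-38.   77. ]
 [ 56.   78. ]
 [ 55.7 105.7]] 0.6060673240349554
[0.4 0.  0.9] [ 0.4  0.1 -0.9]
```

```bash
python3 -m pendant '{"twist":[[0,0,0],[0,0,0],[0,0,0],[0,0,0],[0,0,0],[0,0,0],[0,0,0],[0,0,0]],"linear":[[0.1,0,0.2],[0.26,0,0.54],[0.43,0,0.9],[0.61,0,1.26],[0.74,0,1.53],[0.83,0,1.71],[0.87,0,1.8],[0.87,0,1.8]],"gripper":[-0.5,-0.5,-0.5,-0.5,-0.5,-0.5,-0.5,-0.5]}'
python3 -m pendant '{"twist":[[0,0,0],[0,0,0],[0,0,0],[0,0,0]],"linear":[[0.035,0,0.072],[0.07,0,0.144],[0.104,0,0.216],[0.104,0,0.216]],"gripper":[-0.5,-0.5,-0.5,-0.5]}'
python3 -m pendant '{"twist":[[0,0,0],[0,0,0],[0,0,0]],"linear":[[0.017,0,0.036],[0.035,0,0.072],[0.035,0,0.072]],"gripper":[-0.5,-0.5,-0.5]}'
```

```text
time: 13.58
position: [516.0, -29.8, 59.6]
tool_rot: [0.206, -0.116, 0.971, 0.023]
contact_force: [-0.1, 0.4, -0.8]
gripper_width: 58.7
grip_force: 44.2
time: 14.08
position: [516.9, -29.3, 55.7]
tool_rot: [0.204, -0.116, 0.972, 0.022]
contact_force: [0.1, -0.5, -1.1]
gripper_width: 58.6
grip_force: 44.2
time: 14.45
position: [517.2, -29.2, 54.4]
tool_rot: [0.203, -0.116, 0.972, 0.022]
contact_force: [-0.3, -0.0, -1.1]
gripper_width: 58.9
grip_force: 44.2
```

Run:
```python
from h import *;from plant import *
np.set_printoptions(precision=3,suppress=True)
s=observe();print(s["qpos"]);r=rq(s["tool_rot"]);z=r.apply([0,0,1]);print(z,np.degrees(np.arccos(-z[2])),np.hypot(*s["position"][:2]))
```

```text
[-0.351  0.414  2.191  0.88   0.288 -2.979]
[ 0.39   0.09  -0.917] 23.57287015782535 518.0669207267329
```

Run:
```python
from h import *;from plant import *
np.set_printoptions(precision=3,suppress=True)
s=observe();q=s["qpos"]
F=lambda q1,S,q4,q5,q6:R.from_euler("ZYZYZ"[:3],[q1,S,q4])*R.from_euler("YZ",[q5,q6+np.pi/2])
print((rq(s["tool_rot"]).inv()*F(q[0],q[1]+q[2],*q[3:])).magnitude())
for yaw in(.246-np.pi/2,.246+np.pi,.246-1.0,-.088):
    rot=R.from_euler("z",yaw)*R.from_euler("y",-26,degrees=True)*down(0)
    v=R.from_euler("z",yaw).apply(R.from_euler("y",-26,degrees=True).apply([-31.7,0,30.4]));p=np.array([546.3,-24.2,18])+v
    w=p-rot.apply([0,0,200]);q1=np.arctan2(w[1],w[0])
    for S in(1.8,2.0,2.2,2.4):
        a=(R.from_euler("ZY",[q1,S]).inv()*rot).as_euler("ZYZ");a[2]-=np.pi/2;print(yaw,S,p,q1,a)
```

```text
3.4233988768165167e-16
-1.3247963267948966 1.8 [536.116  16.359  31.427] 0.19448176205103593 [-0.466  1.343  0.056]
-1.3247963267948966 2.0 [536.116  16.359  31.427] 0.19448176205103593 [-0.497  1.165  0.153]
-1.3247963267948966 2.2 [536.116  16.359  31.427] 0.19448176205103593 [-0.55   0.992  0.267]
-1.3247963267948966 2.4 [536.116  16.359  31.427] 0.19448176205103593 [-0.638  0.826  0.409]
3.387592653589793 1.8 [586.859 -14.016  31.427] 0.010916214588435537 [-0.105  1.783  1.337]
3.387592653589793 2.0 [586.859 -14.016  31.427] 0.010916214588435537 [-0.102  1.584  1.357]
3.387592653589793 2.2 [586.859 -14.016  31.427] 0.010916214588435537 [-0.104  1.385  1.378]
3.387592653589793 2.4 [586.859 -14.016  31.427] 0.010916214588435537 [-0.11   1.187  1.4  ]
-0.754 1.8 [515.816   4.427  31.427] 0.14165294114731547 [-0.398  1.08  -0.532]
-0.754 2.0 [515.816   4.427  31.427] 0.14165294114731547 [-0.453  0.898 -0.433]
-0.754 2.2 [515.816   4.427  31.427] 0.14165294114731547 [-0.544  0.722 -0.301]
-0.754 2.4 [515.816   4.427  31.427] 0.14165294114731547 [-0.701  0.559 -0.106]
-0.088 1.8 [504.644 -20.525  31.427] -0.030709488365755794 [-0.032  0.889 -1.499]
-0.088 2.0 [504.644 -20.525  31.427] -0.030709488365755794 [-0.039  0.689 -1.489]
-0.088 2.2 [504.644 -20.525  31.427] -0.030709488365755794 [-0.053  0.489 -1.472]
-0.088 2.4 [504.644 -20.525  31.427] -0.030709488365755794 [-0.088  0.29  -1.435]
```

The slow descent drifted because joint 6 hit its limit (j5 is near singular too). I'll lift, stand the tool upright, and lay the block across the board instead, turned 90 degrees.

Run:
```python
from h import *;from plant import *
s=observe()
print(delta([505,-30,170],rq(s["tool_rot"]),s));print(delta([505,-30,170],down(0),s))
```

```text
(array([0., 0., 0.]), array([-1.405,  0.065, -4.431]))
(array([0.258, 2.349, 1.34 ]), array([-1.405,  0.065, -4.431]))
```

```bash
python3 -m pendant '{"twist":[[0,0,0],[0,0,0],[0,0.2,0.1],[0.05,0.6,0.35],[0.1,1.1,0.6],[0.15,1.6,0.9],[0.22,2,1.15],[0.26,2.35,1.34],[0.26,2.35,1.34],[0.26,2.35,1.34]],"linear":[[-0.1,0,-0.3],[-0.4,0,-1],[-0.7,0,-2],[-1,0.03,-3],[-1.3,0.06,-3.9],[-1.4,0.06,-4.4],[-1.4,0.06,-4.43],[-1.4,0.06,-4.43],[-1.4,0.06,-4.43],[-1.4,0.06,-4.43]],"gripper":[-0.5,-0.5,-0.5,-0.5,-0.5,-0.5,-0.5,-0.5,-0.5,-0.5]}'
python3 - <<'E'
from h import *;from plant import *
np.set_printoptions(precision=3,suppress=True)
s=observe();print(s["qpos"])
rot=R.from_euler("z",.246-np.pi/2)*down(0);print(delta([536,16,150],rot,s))
E
```

```text
time: 15.7
position: [504.2, -30.0, 169.6]
tool_rot: [-0.0, -0.0, 1.0, 0.0]
contact_force: [-0.8, -0.2, -0.4]
gripper_width: 58.9
grip_force: 44.2
[-0.196  0.293  1.787 -0.     1.062 -1.768]
(array([-0.001, -0.002,  7.594]), array([-1.273,  1.838,  0.782]))
```

```bash
python3 -m pendant '{"twist":[[0,0,0.4],[0,0,1.2],[0,0,2.1],[0,0,3],[0,0,3.9],[0,0,4.8],[0,0,5.7],[0,0,6.6],[0,0,7.3],[0,0,7.6],[0,0,7.6]],"linear":[[-0.1,0.1,0],[-0.2,0.3,0],[-0.3,0.5,0],[-0.5,0.7,0],[-0.7,1,0.2],[-0.9,1.3,0.4],[-1.1,1.6,0.6],[-1.2,1.8,0.7],[-1.27,1.84,0.78],[-1.27,1.84,0.78],[-1.27,1.84,0.78]],"gripper":[-0.5,-0.5,-0.5,-0.5,-0.5,-0.5,-0.5,-0.5,-0.5,-0.5,-0.5]}'
python3 - <<'E'
from h import *;from plant import *
np.set_printoptions(precision=3,suppress=True)
s=observe();print(s["qpos"])
rot=R.from_euler("z",.246-np.pi/2)*R.from_euler("y",-26,degrees=True)*down(0);
for z in(80,45): print(delta([536.1-.4,16.4-1.9,z],rot,s))
E
```

```text
time: 17.08
position: [535.8, 15.7, 150.3]
tool_rot: [-0.0, 0.615, 0.788, -0.0]
contact_force: [0.1, -0.0, -0.4]
gripper_width: 58.5
grip_force: 44.2
[-0.099  0.358  1.742 -0.     1.042 -0.344]
(array([-0.003, -2.599, -0.006]), array([-0.046, -0.016,  2.812]))
(array([-0.003, -2.599, -0.006]), array([-0.046, -0.015,  4.212]))
```

```bash
python3 -m pendant '{"twist":[[0,-0.3,0],[0,-0.9,0],[0,-1.6,0],[0,-2.2,0],[0,-2.6,0],[0,-2.6,0],[0,-2.6,0],[0,-2.6,0],[0,-2.6,0]],"linear":[[0,0,0.3],[0,0,0.9],[0,0,1.8],[0,0,2.8],[0,0,3.6],[0,0,4.1],[0,0,4.3],[0,0,4.3],[0,0,4.3]],"gripper":[-0.5,-0.5,-0.5,-0.5,-0.5,-0.5,-0.5,-0.5,-0.5]}'
python3 - <<'E'
from h import *;from plant import *
np.set_printoptions(precision=3,suppress=True)
s=observe();print(s["qpos"])
rot=R.from_euler("z",.246-np.pi/2)*R.from_euler("y",-26,degrees=True)*down(0);
for z in(36,30): print(delta([536.1,16.4,z],rot,s))
E
```

```text
time: 18.2
position: [537.4, 15.2, 43.8]
tool_rot: [0.178, 0.6, 0.767, -0.138]
contact_force: [0.3, -0.3, -0.5]
gripper_width: 59.2
grip_force: 44.2
[ 0.205  0.566  1.873 -0.658  0.799  0.452]
(array([ 0.   ,  0.001, -0.018]), array([ 0.189, -0.039,  0.256]))
(array([ 0.   ,  0.001, -0.018]), array([ 0.294, -0.039,  0.472]))
```

```bash
python3 -m pendant '{"twist":[[0,0,0],[0,0,0],[0,0,0],[0,0,0],[0,0,0]],"linear":[[0.04,0,0.08],[0.08,0,0.16],[0.12,0,0.24],[0.14,0,0.29],[0.14,0,0.29]],"gripper":[-0.5,-0.5,-0.5,-0.5,-0.5]}'
python3 -m pendant '{"twist":[[0,0,0],[0,0,0],[0,0,0]],"linear":[[0.018,0,0.036],[0.035,0,0.072],[0.035,0,0.072]],"gripper":[-0.5,-0.5,-0.5]}'
python3 -m pendant '{"twist":[[0,0,0],[0,0,0],[0,0,0]],"linear":[[0.018,0,0.036],[0.035,0,0.072],[0.035,0,0.072]],"gripper":[-0.5,-0.5,-0.5]}'
```

```text
time: 18.82
position: [536.5, 15.8, 34.7]
tool_rot: [0.177, 0.6, 0.768, -0.139]
contact_force: [0.7, -1.2, -0.1]
gripper_width: 58.9
grip_force: 44.2
time: 19.2
position: [536.7, 15.7, 33.1]
tool_rot: [0.177, 0.6, 0.768, -0.139]
contact_force: [-0.4, 0.5, 2.2]
gripper_width: 58.4
grip_force: 44.4
time: 19.58
position: [536.8, 15.5, 32.6]
tool_rot: [0.178, 0.6, 0.768, -0.139]
contact_force: [-5.2, 3.2, 17.5]
gripper_width: 59.1
grip_force: 46.3
```

```bash
python3 -m pendant '{"twist":[[0,0,0],[0,0,0]],"linear":[[-0.018,0,-0.036],[-0.018,0,-0.036]],"gripper":[-0.5,-0.5]}'
python3 -m pendant '{"twist":[[0,0,0],[0,0,0],[0,0,0],[0,0,0],[0,0,0],[0,0,0]],"linear":[[0,0,0],[0,0,0],[0,0,0],[0,0,0],[0,0,0],[0,0,0]],"gripper":[0.45,0.5,0.6,0.7,0.8,0.8]}'
python3 -m pendant '{"twist":[[0,0,0],[0,0,0],[0,0,0],[0,0,0],[0,0,0],[0,0,0],[0,0,0],[0,0,0],[0,0,0],[0,0,0]],"linear":[[0,0,-0.1],[0,0,-0.4],[0,0,-0.9],[0,0,-1.6],[0,0,-2.6],[0,0,-3.8],[0,0,-5],[0,0,-5.8],[0,0,-6],[0,0,-6]],"gripper":[0.8,0.8,0.8,0.8,0.8,0.8,0.8,0.8,0.8,0.8]}'
python3 - <<'E'
from h import *;from plant import *
np.set_printoptions(precision=1,suppress=True)
# find the block's top (cork brown) on the board in side & scene by colour, check against prediction
for n in("side","scene"):
    d=get_image(n);M=P(d);im=d["color"];cv2.imwrite(f"pics/{n}9.png",im[:,:,::-1])
    yaw=.246-np.pi/2
    top=proj(M,np.array([nest(x,y,48,o=(546.3,-24.2),yaw=yaw) for x,y in((-54,-30),(54,-30),(54,30),(-54,30))]))
    c=proj(M,np.array([[546.3,-24.2,33]]))[0].astype(int);x0,y0=c-[60,50]
    hsv=cv2.cvtColor(im,cv2.COLOR_RGB2HSV)
    sub=im[y0:y0+100,x0:x0+120].astype(int)
    m=((sub[:,:,0]/(sub[:,:,1]+1)>1.28)).astype(np.uint8)
    k,l,st,ce=cv2.connectedComponentsWithStats(m);i=1+np.argmax(st[1:,4])
    print(n,"pred top",top,"blob",ce[i]+[x0,y0],st[i],(x0,y0)," pred centre",c)
    for r in m[::6,::3]: print("".join(".#"[v] for v in r))
E
```

```text
time: 19.82
position: [536.8, 15.6, 32.7]
tool_rot: [0.178, 0.6, 0.768, -0.139]
contact_force: [-2.7, 1.1, 9.9]
gripper_width: 59.3
grip_force: 45.3
time: 20.58
position: [536.7, 15.8, 31.9]
tool_rot: [0.177, 0.6, 0.768, -0.139]
contact_force: [-0.6, -0.3, 0.2]
gripper_width: 76.9
grip_force: 0.0
time: 21.82
position: [520.7, 79.9, 167.1]
tool_rot: [0.178, 0.6, 0.768, -0.138]
contact_force: [0.5, -0.4, 0.2]
gripper_width: 76.9
grip_force: 0.0
side pred top [[309.1 185.2]
 [325.2 217.4]
 [351.3 210.3]
 [333.7 179. ]] blob [339.3 194.9] [ 61  29  22  30 182] (np.int64(269), np.int64(152))  pred centre [329 202]
........................................
........................................
........................................
........................................
........................................
.....................#..................
................###..###................
......................###...............
..................#...####..............
.....................#..................
.........................#..............
................................
[... 381 characters left out ...]
13]
...........................#######.....#
.....#..........................#######.
#.#..#................................##
........................................
...#....................................
........................................
........................................
..............###########...............
.............################...........
.............###..#..########...........
...................########.............
........................................
......................................#.
...................................#....
................................#...#...
...................................##...
.................................###..#.
```

Run:
```python
from h import *;from plant import *
yaw=.246-np.pi/2
for n,t in(("side",1.12),("side",1.18),("side",1.22),("scene",1.2),("scene",1.25)):
    d=get_image(n);M=P(d);im=d["color"].astype(float)
    C=np.array([nest(x,y,z,o=(546.3,-24.2),yaw=yaw) for x in(-54,54) for y in(-30,30) for z in(18,48)])
    h=cv2.convexHull(proj(M,C).astype(np.float32));pm=np.zeros(im.shape[:2],np.uint8);cv2.fillConvexPoly(pm,np.round(h).astype(int),1)
    w=cv2.dilate(pm,np.ones((13,13)))
    m=((im[:,:,0]/(im[:,:,1]+1)>t)&(w>0)).astype(np.uint8);m=cv2.morphologyEx(m,cv2.MORPH_CLOSE,np.ones((3,3)))
    k,l,st,ce=cv2.connectedComponentsWithStats(m);i=1+np.argmax(st[1:,4]);b=l==i
    print(n,t,"IoU %.2f"%((b&(pm>0)).sum()/(b|(pm>0)).sum()),"bbox",st[i],"pred",cv2.boundingRect(h),ce[i],np.argwhere(pm).mean(0)[::-1])
```

```text
side 1.12 IoU 0.85 bbox [ 311  180   47   46 1408] pred (309, 178, 43, 49) [332.58096591 203.45596591] [330.09499637 202.88614938]
side 1.18 IoU 0.86 bbox [ 311  180   42   46 1256] pred (309, 178, 43, 49) [331.44187898 202.74761146] [330.09499637 202.88614938]
side 1.22 IoU 0.78 bbox [ 311  180   42   46 1105] pred (309, 178, 43, 49) [332.46515837 202.40271493] [330.09499637 202.88614938]
scene 1.2 IoU 0.93 bbox [ 319  199   50   30 1009] pred (317, 197, 50, 34) [342.5728444 213.7988107] [342.05855019 213.66914498]
scene 1.25 IoU 0.89 bbox [319 199  48  30 959] pred (317, 197, 50, 34) [342.54014599 213.64233577] [342.05855019 213.66914498]
```

Both views match a flat block centred on the board to within a few mm, and the arm is clear.

```bash
python3 -c "
from plant import *
print(job_done())"
```

```text
the job is handed in; nothing more can be done
None
```

The cork block was tipped up, taken by its raised end and laid flat on the middle of the board (within a few mm by camera); the oilstone was left alone and the job is handed in.

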